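# Check in a tray of sherds and show the banded one to the inspection camera

## Robot

A 7-joint arm with a two-finger parallel gripper is mounted at the origin on the work surface. World frame = base frame: x ahead of the robot, y to its left, z up, the work surface at z = 0. Lengths are in m, angles in rad, forces in N, time in s.
With the tool pointing down it reaches from about 0.4 to 0.85 m from the base axis. Payload 4.5 kg.
Tool frame: the origin (TCP) lies at the centre of the arm's flange, where the gripper is bolted on; the fingertips stand nose_length ahead of it and the grasp point (between the pads) lies 147 mm ahead of it (nose_length is the distance from the TCP to the fingertips, in m); z points along the fingers, y is the line along which they close (so a half turn about z gives the same grasp; the last joint's range is limited). The gripper opens to 88 mm and grips with 3 to 60 N. Pads are 18 mm wide; open, the fingers measure 123 mm over their backs; the gripper's body (75 mm by 187 mm) begins 45 mm behind the grasp point.
Start: joints at [0.034, 0.689, -0.195, 1.565, 0.157, 0.902, -0.215], TCP at [0.625, 0, 0.405] pointing down, gripper open.
Joint ranges: [-3.01, 3.01], [-0.46, 2.08], [-1.47, 1.51], [0.13, 2.56], [-1, 4.14], [0.04, 2.09], [-2.66, 2.66]. Speed limits (rad/s): [2.57, 2.57, 3.14, 3.14, 3.14, 3.14, 3.14].

## Interface

Orientations are given as a unit quaternion [x, y, z, w].
In Python, from plant import * gives the robot as it stands.
- The arm moves only by the tool play_rows, never from a script. Its argument "rows" is a list that holds one entry, the list of rows, each a list of 6 numbers: the shift along the tool's x, y, z normalised to -1 to 1, where 1 is 0.5 m, then the turn, a rotation vector about the tool's x, y, z normalised to -1 to 1, where 1 is 0.5 rad. A call has 1 to 20 rows; each row is the pose to reach, as a shift and turn from the pose commanded when the call began, along the tool's axes at that moment; what a row does not reach only later rows make up. A row lasts 1/12 s, in which the tool goes at most 41.7 mm and 7.16 degrees, less where a joint would pass 70% of its speed; a pose out of reach is approached as far as the arm can. A call with a number of a shift or a turn outside -1 to 1 is refused whole. A call with a gripper value outside its range is refused whole. "claw" is the closure, from 0 (fully open) to 1 (shut), set as the call begins (left out, the last holds). The fingers move at their own pace and stop on an object; "squeeze" is the grip in N (left out, the last holds). Time passes only in rows, so rows that repeat a pose let the fingers close. It gives the time, the measured TCP pose, the force, the opening and the grip force at its end, in the units of the state.
- get_state(): the state, without advancing time (a new reading comes with each control period).
- snapshot(name): name is "scene" or "side" or "wrist"; returns a dict with "pixels" (480x640x3 uint8, blue, green, red), "camera_matrix" (3x3 intrinsics, pixels), "world_to_cam" (4x4, takes a point from world to camera coordinates); the wrist camera has in their place "mount" (4x4, takes a point from camera to tool coordinates, whose origin is the TCP and whose axes are the flange's). Camera axes: x right, y down, z forward; pixel columns grow to the right and rows downward; lengths in m; the calibration is good to about 2 mm. A picture is of the moment at which its call begins: read the wrist's pose just before it. There is no depth.
- finish_job(): hands the job in; it is judged then, once.
The state is a dict: "clock": time; "q": joint angles; "qd": joint speeds; "joint_torque": joint torques, N m; "tool_pos": TCP position; "eef_rot": TCP orientation; "contact_force": force on the tool from outside, world axes, zero at the start; "moment": the same for the moment, N m; "opening": opening from 0.0 (shut) to 1.0 (fully open); "finger_force": force on a finger pad.
Only numpy, scipy, OpenCV 4.12 (cv2) and the standard library are available. Lean on these libraries where they do the work, as an engineer would, in place of code of your own. Each camera call takes 0.05 s, during which the arm holds its last target. There are 200 camera calls.

## Task

Slide the blue tray of potsherds along the table into the aluminium dock until it is fully home against the end stop, then take the sherd with the three black bands out of it and hold it up to the inspection camera: its middle on the lens axis 13 cm in front of the lens, painted face square to the tilted lens, rim edge up. Finish while still holding it there, steady in the gripper; leave the tray home with the other two sherds standing in it, and leave everything else on the table where it is.

Things in the scene. Friction and masses are not known exactly. Their poses are not given: they have to be found in the camera images.
- dock: Fixed low aluminium tray dock, open on top, no floor (the tray slides on the table along the dock's +y). Rails along its y: 36 mm high, inner faces at x = +-68.5 mm, y -20 to +152 mm; on each a lip reaches 10 mm inwards, underside 32 mm up. Origin, at table height: where the tray's origin lies when fully home, axes parallel. A black reader box 50 mm high starts at y = +185 mm.
- dock_mouth (a point): Middle of the dock's mouth at table height (x = 0, y = -58 mm of the dock). Here two flares start about 165 mm apart and narrow to the rails at y = -20 mm.
- dock_stop (a point): Middle of the face of the dock's end stop (x = 0, y = +152 mm, 14 mm up; the stop is 28 mm high, 16 mm thick).
- tray: Loose blue tray, about 0.6 kg loaded, 130 mm (x) by 284 mm (y -132 to +152 mm), walls 26 mm high, floor 5 mm. Origin: underside, on the long centre line. Its +y end goes into the dock first; it starts just outside the mouth, roughly lined up. Foam with a 15 mm groove near x = 0 (foam top 29 mm up) holds three sherds standing in a row at y = -45, +37 and +119 mm.
- tray_tab (a point): Grip point of the tray's upright blue tab in the middle of its -y end: 10 mm thick (tray's y), 44 mm wide (x), top 62 mm above the table. The point is 12 mm under its top, 127 mm behind the tray's origin. Some 50 mm are free between it and the nearest sherd.
- banded_sherd: The sherd to show: sand-coloured, three black bands on its face, black rim edge on top; 55 g, 8 mm thick, 48 mm wide (y), 72 mm high (z, to the rim edge; sides 61 to 66). Origin: underside centre, 5 mm above the tray's underside. +x: where the painted face looks. Middle 26 mm flat, sides bent back 20 degrees. Lower 24 mm stand in foam; 34 mm free to the next sherd. Any of the three places.
- banded_sherd_mid (a point): Middle of the banded sherd, 36 mm above its origin along its z. The sherd can be gripped by its two side edges (48 mm apart, centred 2 mm behind this point) or through its thickness. In the groove it may come to lean up to 10 degrees forwards or back.
- disc_sherd: Brick-coloured sherd of the same size and frame, with one black disc on its face; it stays standing in the tray.
- plain_sherd: Dark reddish-brown sherd of the same size and frame with no paint; it stays standing in the tray.
- lens: Fixed inspection camera: origin at the centre of the lens's front glass (44 mm black barrel in a 68 mm white ring light, grey housing behind). It looks along its own -x, 0.44 rad (25 degrees) downwards; z is the camera's up, leaning 25 degrees towards where it looks. A well shown sherd has its x and z axes parallel to the lens's x and z: its face then looks into the lens.
- focus (a point): Empty point on the lens axis 130 mm in front of the front glass, where the sherd's middle belongs, 0.18 to 0.23 m above the table. The steel post (20 mm) of the camera stand rises 130 mm behind the lens, on a foot 130 x 130 mm.
- neck: Bystander: loose flared clay jar neck, 116 mm wide, 85 mm high; origin under its centre.
- glue: Bystander: white glue bottle, 44 mm wide, 110 mm high; origin under its centre.
- bowl: Bystander: white bowl, 110 mm wide, 40 mm high; origin under its centre.
- brush: Bystander: brush lying on the table.
- spatula: Bystander: spatula lying on the table.
Mind the look-alikes: they are no part of the job. What is shaped like the banded_sherd but yellow is not meant.

How it is judged:
By the outcome, as a careful person would: the job done as asked, in the order asked, and still so for the second after the job is handed in, while the arm keeps its last pose, push and grip.
It also fails if it takes over 58 s, if anything falls off the work surface, if the arm or the gripper's body presses on something with over 40 N, if the wrist force passes 120 N, or if a joint passes its speed limit or range.

## Working session

There is one attempt and no reset: what is moved stays moved. The work goes in short steps, Python scripts to look and compute and a tool call to move; the robot and the scene stay as the last step left them, time stands still between calls to the robot, and variables do not carry over. Pictures are saved under pics/ and viewed, at most 10 in all, crops included, and the job is handed in when it is done.

Besides the shell and the picture viewer there is one more tool, called after "Request:" as name([rows], argument=value, ...), one row to a line, values as JSON. play_rows: Moves the arm, as the interface text tells. Its arguments: {"type":"object","properties":{"rows":{"type":"array"},"claw":{"type":"number"},"squeeze":{"type":"number"}},"required":["rows"]}

```bash
ls; mkdir -p pics; cat > h.py <<'E'
from plant import *
import numpy as np, cv2
from scipy.spatial.transform import Rotation as R
np.set_printoptions(precision=4,suppress=True)
def cam(n):
    st=get_state(); s=snapshot(n); K=np.array(s["camera_matrix"])
    if n=="wrist":
        T=np.eye(4);T[:3,:3]=R.from_quat(st["eef_rot"]).as_matrix();T[:3,3]=st["tool_pos"]
        W=np.linalg.inv(T@np.array(s["mount"]))
    else: W=np.array(s["world_to_cam"])
    return np.array(s["pixels"]).astype(np.uint8),K,W
def ray(K,W,uv):
    C=np.linalg.inv(W); d=C[:3,:3]@np.linalg.inv(K)@[uv[0],uv[1],1]
    return C[:3,3],d/np.linalg.norm(d)
def onz(K,W,uv,z):
    o,d=ray(K,W,uv); return o+d*(z-o[2])/d[2]
def tri(*obs):
    A=np.zeros((3,3));b=np.zeros(3)
    for K,W,uv in obs:
        o,d=ray(K,W,uv);P=np.eye(3)-np.outer(d,d);A+=P;b+=P@o
    p=np.linalg.solve(A,b)
    res=[np.linalg.norm((np.eye(3)-np.outer(d,d))@(p-o)) for o,d in [ray(*q) for q in obs]]
    return p,np.array(res)
def proj(K,W,p):
    c=W[:3,:3]@np.asarray(p)+W[:3,3]; u=K@c; return u[:2]/u[2]
E
python3 - <<'E'
from h import *
st=get_state();print({k:v for k,v in st.items()})
import plant;print([x for x in dir(plant) if x[0]!='_'])
for n in ["scene","side","wrist"]:
    im,K,W=cam(n);cv2.imwrite(f"pics/{n}0.png",im);np.savez(f"{n}0.npz",K=K,W=W);print(n,K[0,0],np.linalg.inv(W)[:3,3],W[2,:3])
E
```

```text
pics
{'clock': 0.0, 'q': array([ 0.0338,  0.69  , -0.1945,  1.5663,  0.1573,  0.9025, -0.2151]), 'qd': array([ 0.0012, -0.001 , -0.0002,  0.0014,  0.0002,  0.0003, -0.0008]), 'joint_torque': array([  0.0003, -52.7572,  -1.2669, -15.3434,  -0.0526,   0.0066,
         0.0002]), 'tool_pos': array([0.6247, 0.    , 0.4039]), 'eef_rot': array([ 0.707 ,  0.7072, -0.0007, -0.0006]), 'contact_force': array([-0.2612,  0.5615, -0.2302]), 'moment': array([0.0401, 0.031 , 0.027 ]), 'finger_force': 0.0, 'opening': 0.9996344759814715}
['Unreachable', 'finish_job', 'get_state', 'nose_length', 'snapshot']
scene 498.40194183028933 [1.3274 0.6608 0.8092] [-0.6527 -0.5504 -0.5206]
side 451.6128227499212 [-0.1805  0.7364  0.903 ] [ 0.5872 -0.5783 -0.5663]
wrist 345.7618983679526 [0.6264 0.0786 0.3839] [-0.0018 -0.3014 -0.9535]
```

View pics/scene0.png

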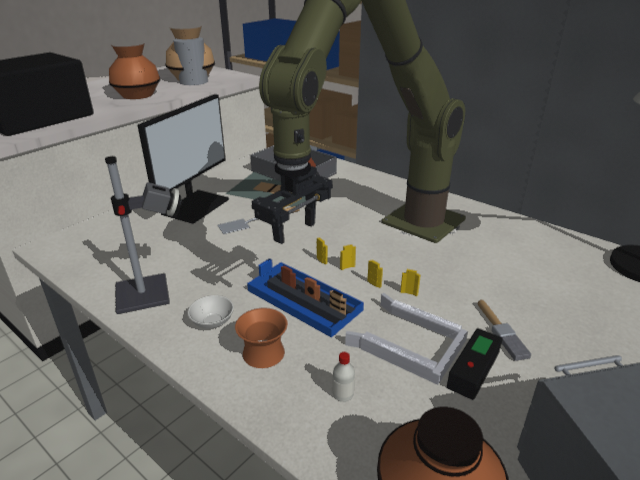

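View pics/side0.png

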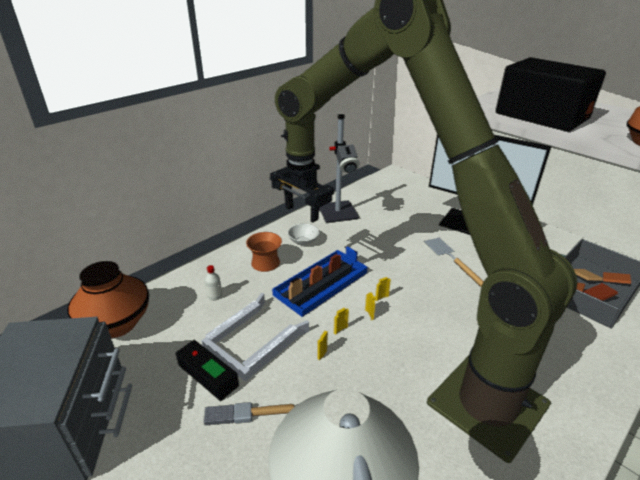

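View pics/wrist0.png

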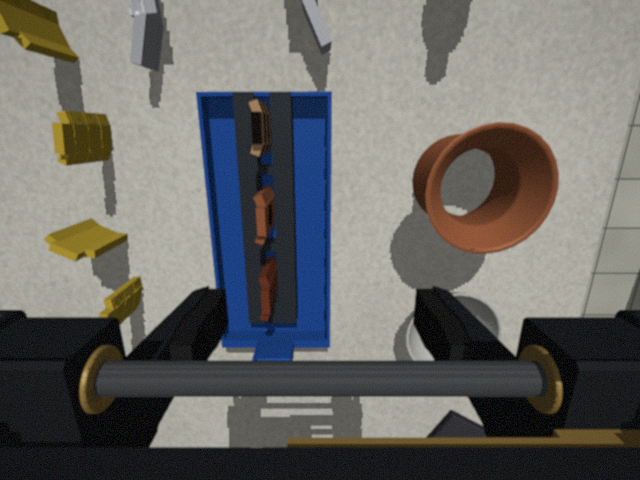

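The tray lies along world +y with the banded sherd at the front (+119) place, just short of the dock. The lens stands at −y on its post. The yellow look-alikes are on the −x side. Next I'll make enlarged crops to pick pixels from.

```bash
python3 - <<'E'
import cv2,numpy as np
s=cv2.imread("pics/scene0.png");d=cv2.imread("pics/side0.png")
def crop(im,x,y,w,h,f): return cv2.resize(im[y:y+h,x:x+w],None,fx=f,fy=f,interpolation=cv2.INTER_CUBIC)
c=np.zeros((600,800,3),np.uint8)
a=crop(s,340,280,133,100,3);c[:300,:399]=a       # scene dock
b=crop(d,195,285,133,100,3);c[:300,400:799]=b    # side dock
e=crop(s,130,170,66,50,6);c[300:600,:396]=e      # lens scene
g=crop(d,320,130,66,50,6);c[300:600,400:796]=g   # lens side
cv2.imwrite("pics/c1.png",c)
E
```

```text
(no output)
```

View pics/c1.png

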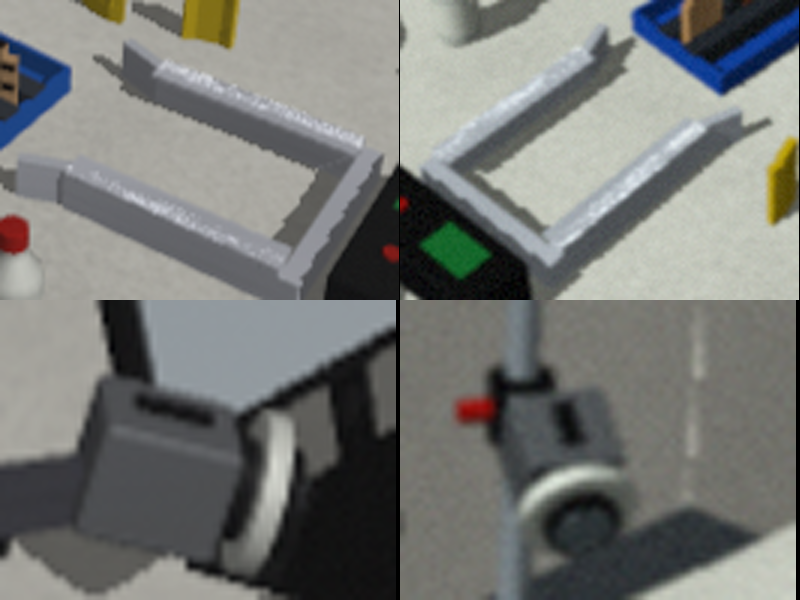

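The crops show the lens facing roughly −x/+y. Its ring is at scene px (175,202) and side px (350,164). The dock is better measured from above, so I'm moving the wrist camera over it.

Request:
play_rows([
  [[0.08,0,0,0,0,0],[0.16,0,0,0,0,0],[0.24,0,0,0,0,0],[0.32,0,0,0,0,0],[0.4,0,0,0,0,0],[0.44,0,0,0,0,0],[0.44,0,0,0,0,0],[0.44,0,0,0,0,0]],
])

```text
clock: 0.82
tool_pos: [0.6244, 0.2216, 0.4042]
eef_rot: [0.706, 0.708, -0.0, -0.0]
contact_force: [0.1, -1.3, -0.1]
opening: 1.001
finger_force: 0.0
```

```bash
python3 - <<'E'
from h import *
L=lambda n:(np.load(n+"0.npz")["K"],np.load(n+"0.npz")["W"])
print("lens~",tri((*L("scene"),(174.7,201.7)),(*L("side"),(349.7,164.2))))
im,K,W=cam("wrist");cv2.imwrite("pics/w1.png",im);np.savez("w10.npz",K=K,W=W);print(get_state()["tool_pos"])
E
```

```text
lens~ (array([ 0.7188, -0.3099,  0.2552]), array([0.0024, 0.0024]))
[0.625  0.2193 0.4043]
```

View pics/w1.png

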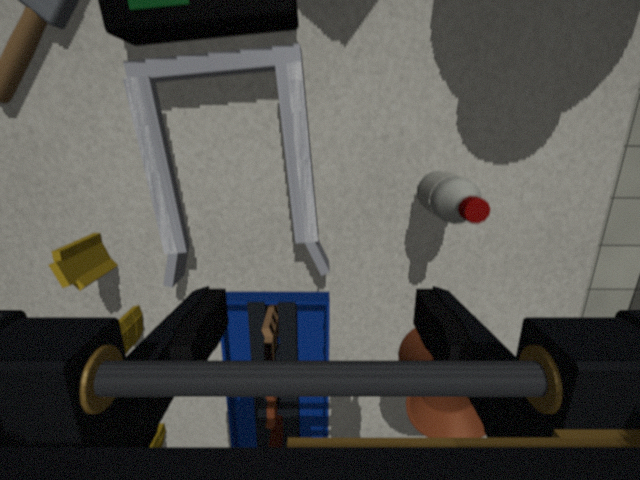

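Wrist view: rail inner edges run about (153,80)–(186,248) on the left and (276,68)–(296,243) on the right. The stop is at row ~70, and the tray front is at row ~292, x 225–330. I'll refine these with masks.

```bash
python3 - <<'E'
from h import *
L=lambda n:(np.load(n+"0.npz")["K"],np.load(n+"0.npz")["W"])
im=cv2.imread("pics/wrist0.png");hsv=cv2.cvtColor(im,cv2.COLOR_BGR2HSV)
m=cv2.inRange(hsv,(105,120,50),(125,255,255)); K,W=L("wrist")
# tray outer left/right top edges by rows
l=[];r=[]
for v in range(110,280,4):
    u=np.where(m[v,150:400])[0]+150
    l.append(onz(K,W,(u.min()-.5,v),.026));r.append(onz(K,W,(u.max()+.5,v),.026))
for n,e in(("L",l),("R",r)):
    e=np.array(e);p=np.polyfit(e[:,1],e[:,0],1);rs=e[:,0]-np.polyval(p,e[:,1]);print(n,p,"x at y0",np.polyval(p,0),rs.std())
f=[]
for u in range(205,325,4):
    v=np.where(m[:200,u])[0]; f.append(onz(K,W,(u,v.min()-.5),.026))
f=np.array(f);p=np.polyfit(f[:,0],f[:,1],1);print("front",p,np.polyval(p,.6),(f[:,1]-np.polyval(p,f[:,0])).std())
for name,px,z in(("stopedges",[(150,77),(213,72),(276,67)],.028),("Lin",[(153,80),(186,248)],.036),("Rin",[(276,68),(296,243)],.036),("Lout",[(128,80),(164,250)],.036),("Rout",[(301,60),(317,240)],.036)):
    for q in px: print(name,q,onz(*L("w1"),q,z)[:2])
w=cv2.imread("pics/w1.png");c=cv2.resize(w[40:300,110:340],None,fx=2.3,fy=2.3,interpolation=cv2.INTER_CUBIC);cv2.imwrite("pics/c2.png",c)
E
```

```text
L [-0.0034  0.5073] x at y0 0.5072923503475898 0.0003026814471498426
R [-0.0008  0.6355] x at y0 0.6355261498822534 0.00026994369163184156Traceback (most recent call last):
  File "<stdin>", line 14, in <module>
    return umr_minimum(a, axis, None, out, keepdims, initial, where)
ValueError: zero-size array to reduction operation minimum which has no identity
```

```bash
python3 - <<'E'
from h import *
L=lambda n:(np.load(n+"0.npz")["K"],np.load(n+"0.npz")["W"])
im=cv2.imread("pics/wrist0.png");hsv=cv2.cvtColor(im,cv2.COLOR_BGR2HSV)
m=cv2.inRange(hsv,(105,120,50),(125,255,255)); K,W=L("wrist")
f=[]
for u in range(205,325,4):
    v=np.where(m[:200,u])[0]
    if len(v): f.append(onz(K,W,(u,v.min()-.5),.026))
f=np.array(f);p=np.polyfit(f[:,0],f[:,1],1);print("front",p,np.polyval(p,.571),(f[:,1]-np.polyval(p,f[:,0])).std())
for name,px,z in(("stopedges",[(150,77),(213,72),(276,67)],.028),("Lin",[(153,80),(186,248)],.036),("Rin",[(276,68),(296,243)],.036),("Lout",[(128,80),(164,250)],.036),("Rout",[(301,60),(317,240)],.036)):
    for q in px: print(name,q,onz(*L("w1"),q,z)[:2])
t=m[340:362,200:340];ys,xs=np.where(m[345:362,:]);print("tab cols",xs.min(),xs.max())
for u in (253,296): print("tab",onz(K,W,(u,350),.062)[:2],onz(K,W,(u,346),.062)[:2])
w=cv2.imread("pics/w1.png");c=cv2.resize(w[40:300,110:340],None,fx=2.3,fy=2.3,interpolation=cv2.INTER_CUBIC);cv2.imwrite("pics/c2.png",c)
E
```

```text
front [0.0445 0.0833] 0.10867136500962557 0.019093980426045418
stopedges (150, 77) [0.4651 0.3489]
stopedges (213, 72) [0.5247 0.3534]
stopedges (276, 67) [0.5838 0.3578]
Lin (153, 80) [0.4711 0.3453]
Lin (186, 248) [0.483  0.1821]
Rin (276, 68) [0.5848 0.3557]
Rin (296, 243) [0.6001 0.1882]
Lout (128, 80) [0.4481 0.3452]
Lout (164, 250) [0.4593 0.1797]
Rout (301, 60) [0.6076 0.3623]
Rout (317, 240) [0.6223 0.1916]
tab cols 223 328
tab [ 0.5527 -0.147 ] [ 0.553  -0.1419]
tab [ 0.5994 -0.1469] [ 0.5995 -0.1418]
```

View pics/c2.png

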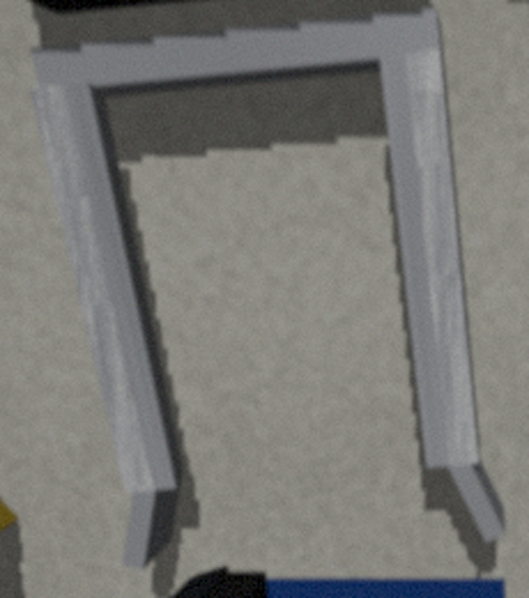

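The dock yaws about +0.087 rad with its origin near (0.539, 0.203). The tray yaws about 0 at x ≈ 0.571. Next I'll refine these numbers and get the lens direction from the foot.

```bash
python3 - <<'E'
from h import *
L=lambda n:(np.load(n+"0.npz")["K"],np.load(n+"0.npz")["W"])
w1=L("w1");P=lambda q,z:onz(*w1,q,z)[:2]
la,lb=P((150,79.1),.036),P((186.5,251.7),.036);ra,rb=P((275.2,67),.036),P((295.7,242.2),.036)
sa,sb=P((153.5,78.3),.028),P((273,67.4),.028)
yaw=[np.arctan2(-(a-b)[0],(a-b)[1]) for a,b in((la,lb),(ra,rb))]+[np.arctan2(*(sb-sa)[::-1])]
print("yaws",yaw);y=np.mean(yaw)
ax=np.array([-np.sin(y),np.cos(y)]);nx=np.array([ax[1],-ax[0]])
mid=np.mean([la,lb,ra,rb],0);s=(sa+sb)/2
print("lip widths",(ra-la)@nx,(rb-lb)@nx, "o from rail ends",(lb+rb)/2+.02*ax,"from stop",s-.152*ax, "lateral mid at stop", mid+ax*((s-mid)@ax)-.152*ax)
for n in("wrist","w1"):
    im=cv2.imread(f"pics/{n}0.png" if n=="wrist" else "pics/w1.png");m=cv2.inRange(cv2.cvtColor(im,cv2.COLOR_BGR2HSV),(105,120,50),(125,255,255))
    f=[]
    for u in range(215,322,4):
        v=np.where(m[60:,u])[0]+60
        f.append(onz(*L(n),(u,v.min()-.5),.026))
    f=np.array(f);print(n,"front",np.median(f[:,1]),np.polyfit(f[:,0],f[:,1],1))
# foot corners in scene: dark mask
im=cv2.imread("pics/scene0.png");m=(im[270:312,105:180].max(2)<95).astype(np.uint8);c=max(cv2.findContours(m,0,1)[0],key=cv2.contourArea)
print("foot",cv2.approxPolyDP(c,3,True)[:,0]+[105,270])
c_=cv2.moments(c);q=(105+c_['m10']/c_['m00'],270+c_['m01']/c_['m00']);print(q,onz(*L("scene"),q,.012))
# post top: scene(111,160) side(341,117)
print("post top",tri((*L("scene"),(111.5,159)),(*L("side"),(340.5,116))),nose_length)
E
```

```text
yaws [np.float64(0.08658769560725975), np.float64(0.09342079945026614), np.float64(0.08559279573653784)]
lip widths 0.1160581482206034 0.11720855495344532 o from rail ends [0.5396 0.2034] from stop [0.5381 0.2012] lateral mid at stop [0.5397 0.2014]
wrist front 0.11454140471400155 [ 0.4715 -0.2153]Traceback (most recent call last):
  File "<stdin>", line 16, in <module>
    return umr_minimum(a, axis, None, out, keepdims, initial, where)
ValueError: zero-size array to reduction operation minimum which has no identity
```

```bash
python3 - <<'E'
from h import *
L=lambda n:(np.load(n+"0.npz")["K"],np.load(n+"0.npz")["W"])
for q in((240,291.5),(320,291.5)):print("front",onz(*L("w1"),q,.026))
for q in((210,93),(325,93)):print("front wrist0",onz(*L("wrist"),q,.026))
im=cv2.imread("pics/scene0.png");m=(im[270:312,105:180].max(2)<95).astype(np.uint8);c=max(cv2.findContours(m,0,1)[0],key=cv2.contourArea)
print("foot",[list(v) for v in cv2.approxPolyDP(c,3,True)[:,0]+[105,270]])
c_=cv2.moments(c);q=(105+c_['m10']/c_['m00'],270+c_['m01']/c_['m00']);print(q,onz(*L("scene"),q,.012))
print("post top",tri((*L("scene"),(111.5,159)),(*L("side"),(340.5,116))),nose_length)
E
```

```text
front [0.5345 0.1266 0.026 ]
front [0.6256 0.127  0.026 ]
front wrist0 [0.52   0.1141 0.026 ]
front wrist0 [0.63   0.1141 0.026 ]
foot [[np.int64(119), np.int64(270)], [np.int64(122), np.int64(272)], [np.int64(117), np.int64(274)], [np.int64(126), np.int64(278)], [np.int64(116), np.int64(282)], [np.int64(115), np.int64(311)], [np.int64(168), np.int64(303)], [np.int64(164), np.int64(274)], [np.int64(143), np.int64(277)], [np.int64(145), np.int64(291)], [np.int64(140), np.int64(293)], [np.int64(135), np.int64(278)], [np.int64(129), np.int64(279)]]
(140.67724867724868, 293.2353934481594) [ 0.831  -0.3625  0.012 ]
post top (array([ 0.8212, -0.3703,  0.3809]), array([0.0002, 0.0002])) 0.166
```

Consistent now: the tray front is at y = 0.114, so the tab is at about (0.571, −0.165). The lens is at about (0.719, −0.310, 0.255), looking at azimuth ~152°. I'm turning the tool −90° and going above the tab.

Request:
play_rows([
  [[-0.4,-0.05,0,0,0,-1],[-0.4,-0.05,0,0,0,-1],[-0.4,-0.05,0,0,0,-1],[-0.4,-0.05,0,0,0,-1],[-0.4,-0.05,0,0,0,-1],[-0.4,-0.05,0,0,0,-1]],
], claw=0.52, squeeze=50)

```text
clock: 1.37
tool_pos: [0.599, 0.0068, 0.4042]
eef_rot: [0.517, 0.856, -0.005, 0.001]
contact_force: [-0.5, -1.1, -0.7]
opening: 0.564
finger_force: 0.0
```

Request:
play_rows([
  [[0,0,0,0,0,-1],[0,0,0,0,0,-1],[0,0,0,0,0,-1],[0,0,0,0,0,-1],[0,0,0,0,0,-1]],
])

```text
clock: 1.78
tool_pos: [0.5998, 0.0174, 0.4045]
eef_rot: [0.282, 0.959, -0.001, -0.0]
contact_force: [1.0, 0.1, 0.0]
opening: 0.479
finger_force: 0.0
```

Request:
play_rows([
  [[0,0,0,0,0,-1],[0,0,0,0,0,-1],[0,0,0,0,0,-1],[0,0,0,0,0,-1],[0,0,0,0,0,-1]],
])

```text
clock: 2.2
tool_pos: [0.5999, 0.0183, 0.4044]
eef_rot: [0.037, 0.999, -0.0, -0.0]
contact_force: [0.5, 0.3, -0.5]
opening: 0.481
finger_force: 0.0
```

Request:
play_rows([
  [[0,0,0,0,0,-0.14],[0,0,0,0,0,-0.14],[0,0,0,0,0,-0.14]],
])

```text
clock: 2.45
tool_pos: [0.5999, 0.0192, 0.4046]
eef_rot: [0.004, 1.0, -0.0, -0.0]
contact_force: [-0.4, -0.1, -0.4]
opening: 0.481
finger_force: 0.0
```

```bash
cat >> h.py <<'E'
def rel(p,Rm):
    "row numbers from present tool pose to TCP p, rotation Rm"
    st=get_state();R0=R.from_quat(st["eef_rot"])
    return np.r_[R0.inv().apply(np.asarray(p)-st["tool_pos"])/.5,(R0.inv()*Rm).as_rotvec()/.5]
def down(yaw): # tool z down, tool x -> world -x turned by yaw
    return R.from_euler('z',yaw)*R.from_matrix(np.array([[-1,0,0],[0,1,0],[0,0,-1.]]))
E
python3 - <<'E'
from h import *
s=get_state();print(s["tool_pos"],R.from_quat(s["eef_rot"]).as_matrix(),s["q"],s["opening"],s["clock"])
print(rel([.571,-.165,.25],down(0)))
im,K,W=cam("wrist");cv2.imwrite("pics/w2.png",im);np.savez("w20.npz",K=K,W=W)
E
```

```text
[0.5999 0.0192 0.4046] [[-1.      0.0075 -0.0003]
 [ 0.0075  1.     -0.0005]
 [ 0.0003 -0.0005 -1.    ]] [ 0.244   0.7154 -0.6357  1.6299  0.4948  0.963   1.    ] 0.4812396267495525 2.45
[ 0.055  -0.3687  0.3094 -0.001  -0.0005 -0.0151]
```

View pics/w2.png

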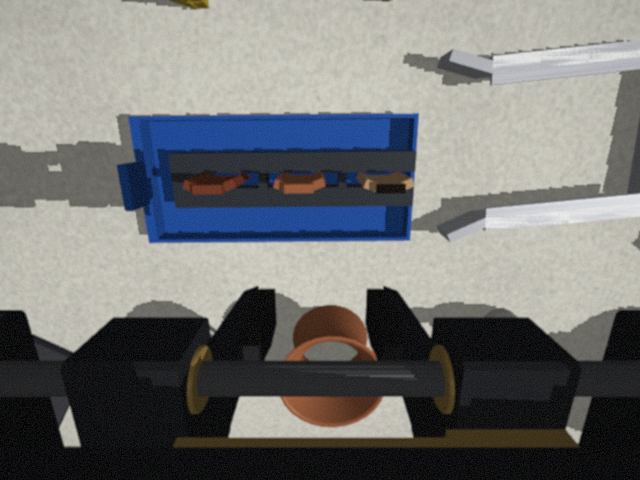

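This view shows the tray still in place, with its tab top edge at about (119,163)–(124,209). I'll check the tab with that and compute the descent.

```bash
python3 - <<'E'
from h import *
d=np.load("w20.npz");K,W=d["K"],d["W"]
for q in((119,163),(124,209)):print(onz(K,W,q,.062))
for q in((410,183),(360,183),(408,240),(415,115),(150,241),(131,117)):print(q,onz(K,W,q,.077)[:2],onz(K,W,q,.026)[:2])
print(rel([.573,-.165,.30],down(0)))
E
```

```text
[ 0.5489 -0.1642  0.062 ]
[ 0.5917 -0.1672  0.062 ]
(410, 183) [0.5669 0.0991] [0.574  0.1121]
(360, 183) [0.5666 0.0548] [0.5736 0.0605]
(408, 240) [0.6197 0.1009] [0.6356 0.1143]
(415, 115) [0.5103 0.0993] [0.508  0.1123]
(150, 241) [ 0.6191 -0.1396] [ 0.6349 -0.1661]
(131, 117) [ 0.5101 -0.1387] [ 0.5079 -0.165 ]
[ 0.0516 -0.3692  0.2096 -0.001  -0.0002 -0.0126]
```

Request:
play_rows([
  [[0.056,-0.367,0.1,0,0,0],[0.056,-0.367,0.1,0,0,0],[0.056,-0.367,0.1,0,0,0],[0.056,-0.367,0.1,0,0,0],[0.056,-0.367,0.1,0,0,0],[0.056,-0.367,0.1,0,0,-0.013],[0.056,-0.367,0.17,0,0,-0.013],[0.056,-0.367,0.24,0,0,-0.013],[0.056,-0.367,0.3,0,0,-0.013],[0.056,-0.367,0.35,0,0,-0.013],[0.056,-0.367,0.38,0,0,-0.013],[0.056,-0.367,0.4,0,0,-0.013],[0.056,-0.367,0.413,0,0,-0.013],[0.056,-0.367,0.413,0,0,-0.013],[0.056,-0.367,0.413,0,0,-0.013]],
])

```text
clock: 3.75
tool_pos: [0.5723, -0.1633, 0.1989]
eef_rot: [-0.003, 1.0, -0.0, 0.001]
contact_force: [0.6, -0.1, -0.1]
opening: 0.478
finger_force: 0.0
```

Request:
play_rows([
  [[0,0,0,0,0,0],[0,0,0,0,0,0],[0,0,0,0,0,0],[0,0,0,0,0,0],[0,0,0,0,0,0],[0,0,0,0,0,0],[0,0,0,0,0,0]],
], claw=1, squeeze=50)

```text
clock: 4.33
tool_pos: [0.572, -0.1635, 0.1986]
eef_rot: [-0.003, 1.0, -0.0, 0.0]
contact_force: [0.5, -0.0, 3.5]
opening: 0.108
finger_force: 50.0
```

```bash
python3 - <<'E'
from h import *
s=get_state();print(s["tool_pos"],s["opening"],s["finger_force"],s["contact_force"],s["clock"])
print(rel([.550,.076,.198],down(.088)), s["q"])
E
```

```text
[ 0.572  -0.1635  0.1986] 0.10791429457909262 49.99991822987795 [ 0.5154 -0.0054  3.5417] 4.3333
[ 0.0414  0.4792  0.0011 -0.0003  0.001  -0.1651] [ 0.4589  0.9832 -0.46    1.7756  0.7577  0.5677  1.094 ]
```

Gripped, with the opening at 9.5 mm. I'm sliding it in while turning to the dock's yaw.

Request:
play_rows([
  [[0,0.005,0,0,0,-0.01],[0.001,0.012,0,0,0,-0.025],[0.002,0.022,0,0,0,-0.045],[0.003,0.034,0,0,0,-0.065],[0.004,0.046,0,0,0,-0.085],[0.005,0.058,0,0,0,-0.105],[0.006,0.07,0,0,0,-0.125],[0.007,0.082,0,0,0,-0.145],[0.008,0.094,0,0,0,-0.16],[0.009,0.106,0,0,0,-0.165],[0.01,0.118,0,0,0,-0.165],[0.011,0.13,0,0,0,-0.165],[0.012,0.138,0,0,0,-0.165],[0.012,0.142,0,0,0,-0.165],[0.012,0.142,0,0,0,-0.165],[0.012,0.142,0,0,0,-0.165]],
])

```text
clock: 5.67
tool_pos: [0.5654, -0.0927, 0.1986]
eef_rot: [-0.044, 0.999, -0.001, -0.0]
contact_force: [0.6, -3.1, 5.1]
opening: 0.109
finger_force: 50.0
```

```bash
python3 - <<'E'
from h import *
s=get_state();print(s["tool_pos"],R.from_quat(s["eef_rot"]).as_matrix()[:,0],s["contact_force"],s["moment"],s["opening"])
print(rel([.550,.076,.198],down(.088)))
im,K,W=cam("wrist");np.savez("w30.npz",K=K,W=W)
im2,K2,W2=cam("scene")
cv2.imwrite("pics/w3.png",np.hstack([cv2.resize(im,(400,300)),cv2.resize(im2[230:380,240:480],None,fx=1.66,fy=2)[:,:400]]))
E
```

```text
[ 0.5654 -0.0927  0.1986] [-0.9961 -0.0886  0.0001] [ 0.5631 -3.0797  5.0561] [-0.6775 -0.0688 -0.0059] 0.10941446055251104
[ 0.0009  0.3388  0.0007 -0.0025 -0.0002  0.0014]
```

View pics/w3.png

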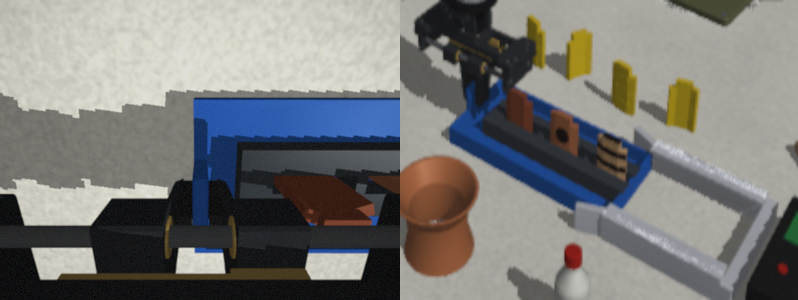

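The tray is turned and its front is entering the mouth, well centred. Pushing on, almost to home.

Request:
play_rows([
  [[0,0.006,0,0,0,0],[0,0.018,0,0,0,0],[0,0.034,0,0,0,0],[0,0.052,0,0,0,0],[0,0.07,0,0,0,0],[0,0.088,0,0,0,0],[0,0.106,0,0,0,0],[0,0.124,0,0,0,0],[0,0.142,0,0,0,0],[0,0.16,0,0,0,0],[0,0.178,0,0,0,0],[0,0.196,0,0,0,0],[0,0.214,0,0,0,0],[0,0.232,0,0,0,0],[0,0.25,0,0,0,0],[0,0.268,0,0,0,0],[0,0.284,0,0,0,0],[0,0.296,0,0,0,0],[0,0.3,0,0,0,0],[0,0.3,0,0,0,0]],
])

```text
clock: 7.43
tool_pos: [0.5519, 0.0566, 0.1985]
eef_rot: [-0.044, 0.999, -0.001, -0.0]
contact_force: [-0.4, -4.3, 5.6]
opening: 0.109
finger_force: 50.0
```

Request:
play_rows([
  [[0,0.006,0,0,0,0],[0,0.012,0,0,0,0],[0,0.018,0,0,0,0],[0,0.024,0,0,0,0],[0,0.03,0,0,0,0],[0,0.034,0,0,0,0],[0,0.034,0,0,0,0]],
])

```text
clock: 8.02
tool_pos: [0.5505, 0.0725, 0.1985]
eef_rot: [-0.044, 0.999, -0.002, -0.001]
contact_force: [0.5, -5.9, 8.2]
opening: 0.107
finger_force: 50.0
```

Request:
play_rows([
  [[0,0.003,0,0,0,0],[0,0.006,0,0,0,0],[0,0.009,0,0,0,0],[0,0.012,0,0,0,0],[0,0.012,0,0,0,0]],
])

```text
clock: 8.43
tool_pos: [0.55, 0.0776, 0.1985]
eef_rot: [-0.043, 0.999, -0.003, -0.001]
contact_force: [0.8, -7.8, 8.6]
opening: 0.101
finger_force: 50.0
```

Request:
play_rows([
  [[0,0.003,0,0,0,0],[0,0.006,0,0,0,0],[0,0.009,0,0,0,0],[0,0.012,0,0,0,0],[0,0.012,0,0,0,0]],
])

```text
clock: 8.85
tool_pos: [0.5501, 0.0791, 0.1985]
eef_rot: [-0.041, 0.999, -0.007, -0.001]
contact_force: [2.4, -17.2, 9.7]
opening: 0.105
finger_force: 50.2
```

```bash
python3 - <<'E'
from h import *
s=get_state();print(s["tool_pos"],s["contact_force"],s["moment"],R.from_quat(s["eef_rot"]).as_matrix()[:,2])
for n in("scene","side"):
    im,K,W=cam(n);cv2.imwrite(f"pics/{n}4.png",im)
a=cv2.imread("pics/scene4.png")[265:385,330:490];b=cv2.imread("pics/side4.png")[265:385,185:345]
cv2.imwrite("pics/c4.png",np.hstack([cv2.resize(a,(400,300),interpolation=2),cv2.resize(b,(400,300),interpolation=2)]))
E
```

```text
[0.5501 0.0791 0.1985] [  2.417  -17.1544   9.6653] [-2.956 -0.575  0.158] [-0.0014 -0.0142 -0.9999]
```

View pics/c4.png

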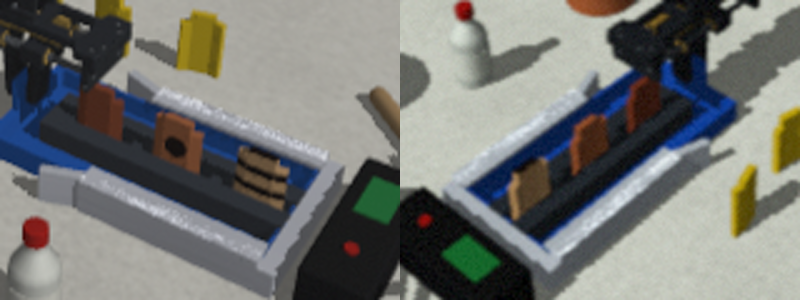

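Contact is hard (17 N) at the predicted home position. The side views show the tray's front against the stop and all three sherds standing. Releasing now, then rising to look at the banded sherd.

Request:
play_rows([
  [[0,0.003,0,0,0,0],[0,0.003,0,0,0,0],[0,0.003,0,0,0,0]],
])

```text
clock: 9.2
tool_pos: [0.5501, 0.0794, 0.1985]
eef_rot: [-0.041, 0.999, -0.008, -0.001]
contact_force: [3.0, -18.7, 11.0]
opening: 0.107
finger_force: 50.3
```

Request:
play_rows([
  [[0,-0.012,0,0,0,0],[0,-0.012,0,0,0,0],[0,-0.012,0,0,0,0],[0,-0.012,0,0,0,0],[0,-0.012,0,0,0,0],[0,-0.012,-0.04,0,0,0],[0,-0.012,-0.1,0,0,0],[0,-0.012,-0.18,0,0,0],[0,0.2,-0.26,0,0,0],[0,0.4,-0.26,0,0,0],[0,0.4,-0.26,0,0,0],[0,0.4,-0.26,0,0,0],[0,0.4,-0.26,0,0,0],[0,0.4,-0.26,0,0,0],[0,0.4,-0.26,0,0,0]],
], claw=0.52)

```text
clock: 10.45
tool_pos: [0.53, 0.2912, 0.3288]
eef_rot: [-0.048, 0.999, 0.002, 0.0]
contact_force: [-0.3, -0.2, -1.0]
opening: 0.48
finger_force: 0.0
```

```bash
python3 - <<'E'
from h import *
s=get_state();print(s["tool_pos"],s["contact_force"],s["opening"],R.from_quat(s["eef_rot"]).as_matrix()[:,2],s["clock"])
im,K,W=cam("wrist");cv2.imwrite("pics/w5.png",im);np.savez("w50.npz",K=K,W=W)
for p in [(.5283,.322,.077),(.5283,.322,.029),(.539,.203,.077)]:print(proj(K,W,p))
E
```

```text
[0.53   0.2912 0.3288] [-0.3111 -0.218  -1.0044] 0.4802280901386101 [-0.0001  0.0041 -1.    ] 10.45
[362.0659 247.1788]
[355.313  229.0772]
[192.6768 246.3086]
```

View pics/w5.png

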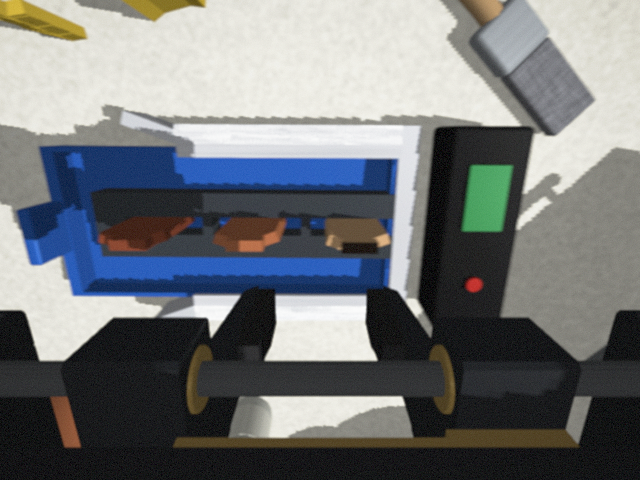

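The banded sherd's black rim is at about (360,247), against a prediction of (362,247), so it stands nearly upright at the expected place. The tray is against the stop. That was my tenth picture, so from here I work by masks and numbers.

```bash
python3 - <<'E'
from h import *
d=np.load("w50.npz");K,W=d["K"],d["W"];im=cv2.imread("pics/w5.png")
hsv=cv2.cvtColor(im,cv2.COLOR_BGR2HSV);roi=np.zeros(im.shape[:2],np.uint8);roi[200:265,310:400]=255
tan=cv2.inRange(hsv,(5,50,60),(30,255,255))&roi
cv2.imwrite("tan.png",tan)
cs=cv2.findContours(tan,0,1)[0];c=max(cs,key=cv2.contourArea);print(cv2.boundingRect(c),[tuple(map(int,p)) for p in cv2.approxPolyDP(c,2,True)[:,0]])
for v in range(212,258,3): print(v,''.join('T' if tan[v,u] else ('#' if im[v,u].max()<45 else '.') for u in range(316,398,2)))
for u in(345,352,359,366): 
    v=np.where(tan[:,u])[0]; print(u,v.min(),v.max(), "foamline",onz(K,W,(u,v.min()-.5),.029))
# predicted back-plane foam points & rim
y=.088;X=np.array([np.cos(y),np.sin(y),0]);o=np.array([.5283,.322,0])
print("pred back foam",o-.004*X,"rim",o)
for q in ((359,247),):print("rim",onz(K,W,q,.077))
E
```

```text
(325, 218, 66, 33) [(327, 218), (325, 244), (341, 250), (343, 242), (375, 242), (377, 247), (390, 243), (390, 238), (376, 219)]
212 .........................................
215 ........####.#...........................
218 ......TTTTTTTTTTTTTTTTTTTTT..............
221 .....TTTTTTTTTTTTTTTTTTTTTTTTTT..........
224 .....TTTTTTTTTTTTTTTTTTTTTTTTTTT.........
227 .....TTTTTTTTTTTTTTTTTTTTTTTTTTTT........
230 ####.TTTTTTTTTTTTTTTTTTTTTTTTTTTTTT......
233 ####.TTTTTTTTTTTTTTTTTTTTTTTTTTTTTT......
236 .....TTTTTTTTTTTTTTTTTTTTTTTTTTTTTTTT....
239 .....TTTTTTTTTTTTTTTTTTTTTTTTTTTTTTTTT...
242 .....TTTTTTTTTTTTTTTTTTTTTTTTTTTTTTTTT...
245 .....TTTTTTTT.################TTTTTT.....
248 ..........TTTT#################..........
251 .............##################..........
254 .........................................
257 .........................................
345 218 242 foamline [0.5192 0.3122 0.029 ]
352 218 242 foamline [0.5187 0.318  0.029 ]
359 218 242 foamline [0.5181 0.3238 0.029 ]
366 218 242 foamline [0.5176 0.3296 0.029 ]
pred back foam [0.5243 0.3216 0.    ] rim [0.5283 0.322  0.    ]
rim [0.5284 0.3198 0.077 ]
```

```bash
python3 - <<'E'
from h import *
print(rel([.5255,.3205,.30],down(.088)));print(rel([.5255,.3205,.200],down(.088)))
d=np.load("w50.npz");K,W=d["K"],d["W"];print(onz(K,W,(359,242.5),.077),onz(K,W,(359,253),.077))
E
```

```text
[ 0.0049  0.0656  0.0561  0.0007 -0.001   0.0075]
[ 0.0048  0.0656  0.2561  0.0007 -0.001   0.0075]
[0.5251 0.3194 0.077 ] [0.5328 0.3204 0.077 ]
```

Request:
play_rows([
  [[0.005,0.065,0.05,0,0,0.008],[0.005,0.065,0.05,0,0,0.008],[0.005,0.065,0.05,0,0,0.008],[0.005,0.065,0.09,0,0,0.008],[0.005,0.065,0.13,0,0,0.008],[0.005,0.065,0.16,0,0,0.008],[0.005,0.065,0.19,0,0,0.008],[0.005,0.065,0.215,0,0,0.008],[0.005,0.065,0.235,0,0,0.008],[0.005,0.065,0.25,0,0,0.008],[0.005,0.065,0.256,0,0,0.008],[0.005,0.065,0.256,0,0,0.008],[0.005,0.065,0.256,0,0,0.008]],
], claw=0.3, squeeze=25)

```text
clock: 11.58
tool_pos: [0.5268, 0.3188, 0.2006]
eef_rot: [-0.042, 0.999, 0.0, 0.0]
contact_force: [0.3, -0.4, -0.4]
opening: 0.699
finger_force: 0.0
```

Request:
play_rows([
  [[0,0,0,0,0,0],[0,0,0,0,0,0],[0,0,0,0,0,0],[0,0,0,0,0,0],[0,0,0,0,0,0],[0,0,0,0,0,0]],
], claw=1)

```text
clock: 12.08
tool_pos: [0.5268, 0.319, 0.2008]
eef_rot: [-0.042, 0.999, 0.0, 0.001]
contact_force: [0.3, 0.6, 4.6]
opening: 0.516
finger_force: 25.0
```

Gripped at 45 mm. Lifting straight up, slowly at first.

Request:
play_rows([
  [[0,0,-0.01,0,0,0],[0,0,-0.025,0,0,0],[0,0,-0.04,0,0,0],[0,0,-0.055,0,0,0],[0,0,-0.07,0,0,0],[0,0,-0.09,0,0,0],[0,0,-0.12,0,0,0],[0,0,-0.16,0,0,0],[0,0,-0.2,0,0,0],[0,0,-0.24,0,0,0],[0,0,-0.28,0,0,0],[0,0,-0.28,0,0,0],[0,0,-0.28,0,0,0]],
])

```text
clock: 13.17
tool_pos: [0.5267, 0.3188, 0.3416]
eef_rot: [-0.042, 0.999, 0.001, 0.001]
contact_force: [-0.9, -0.7, -0.7]
opening: 0.52
finger_force: 25.0
```

```bash
python3 - <<'E'
from h import *
s=get_state();print(s["tool_pos"],s["opening"],s["finger_force"],s["contact_force"],s["q"])
for n in("scene","side","wrist"):
    im,K,W=cam(n);cv2.imwrite(f"pics/{n}6.png",im);np.savez(f"{n}60.npz",K=K,W=W)
    T=R.from_quat(s["eef_rot"]);p=T.apply([0,0,.147])+s["tool_pos"]
    # predicted sherd corners
    z=-T.as_matrix()[:,2];x=-T.as_matrix()[:,0]
    print(n,"grip",proj(K,W,p),"rim",proj(K,W,p+.024*z),"bottom",proj(K,W,p-.048*z))
    q=proj(K,W,p).astype(int);st=1 if n!="wrist" else 3
    hsv=cv2.cvtColor(im,cv2.COLOR_BGR2HSV);tan=cv2.inRange(hsv,(5,50,60),(30,255,255))
    r=range(max(q[1]-26*st,0),min(q[1]+30*st,480),st+(st>1))
    for v in r: print(v,''.join('T' if tan[v,u] else ('#' if im[v,u].max()<45 else '.') for u in range(max(q[0]-40*st,0),min(q[0]+40*st,640),st)))
E
```

```text
[0.5267 0.3188 0.3416] 0.5204290288550618 24.99992061406374 [-0.8998 -0.6865 -0.6865] [-0.3214  0.7978 -0.5443  1.6462  0.5199  0.8434  0.5709]
scene grip [440.7406 282.5114] rim [442.2014 272.9956] bottom [437.9222 300.8698]
256 #.##..........############TT.###.......TTTT.#################.TTTTTTTTTTTTTT##.#
257 ..#...........###########.TT.###..........TTTT.#################..TTTTTTTTTT##.#
258 .#............###########TT....#.............TTTT.#################.TTTTTTTT##.#
259 ..............###########TT.....................TTTT.#################..TTT..###
260 ..............##########.TT........................TTTT.#################..#.###
261 ..............##########.TT#..........................TTT..#####################
262 .................########TT####............................#####################
263 ....................###########...........................######################
264 .......................########..........................#######################
265 ........................#######..........................#######################
266 ....................
[... 11678 characters left out ...]
....................
387 ................................................................................
391 ................................................................................
395 ................................................................................
399 ###########...........................................................##########
403 ###########...........................................................##########
407 ##########.............................................................#########
411 ##########.............................................................#########
415 #########..............................................................#########
```

The lifted sherd's back is clear in the wrist view: bottom edge at row ~274, rim edge at row ~353. With the known gripping height, two rays give the lean.

```bash
python3 - <<'E'
from h import *
s=snapshot("wrist");M=np.array(s["mount"]);K=np.array(s["camera_matrix"]);im=np.array(s["pixels"]).astype(np.uint8)
Wt=np.linalg.inv(M) # tool->cam
hsv=cv2.cvtColor(im,cv2.COLOR_BGR2HSV);tan=cv2.inRange(hsv,(5,50,60),(30,255,255))
for u in range(276,366,6):
    v=np.where(tan[250:365,u])[0]+250; print(u,v.min(),v.max(),end=' | ')
print()
from scipy.optimize import brentq
def xz(v,z,u=321):  # tool x at given tool z along ray
    o,d=ray(K,Wt,(u,v)); return (o+d*(z-o[2])/d[2])
vb=np.median([np.where(tan[250:365,u])[0].min()+250 for u in range(300,342,3)])-.5
vr=np.median([np.where(tan[250:365,u])[0].max()+250 for u in range(300,342,3)])+.5
print("rows",vb,vr)
for h in(.0465,.0485,.0505):
    b=xz(vb,.147+h)
    g=lambda z:np.hypot(xz(vr,z)[0]-b[0],z-b[2])-.072
    z=brentq(g,.10,.16);r=xz(vr,z);th=np.arctan2(r[0]-b[0],b[2]-r[2])
    # sherd frame in tool: z up =(sin,0,-cos); face +x_s = -tool x side
    zs=np.array([np.sin(th),0,-np.cos(th)]);xs=np.array([-np.cos(th),0,-np.sin(th)])
    mid=b+.036*zs+.004*xs
    print(h,"bottom",b,"rim",r,"lean(tool+x)",np.degrees(th),"mid(face origin mid thickness)",mid)
for nm,v,uu,z in(("rimflat",358,(285,356),r[2]),("bot",276,(288,352),b[2])):print(nm,[xz(v,z,u) for u in uu])
E
```

```text
276 287 357 | 282 270 360 | 288 271 353 | 294 273 353 | 300 275 353 | 306 275 353 | 312 275 353 | 318 275 353 | 324 275 353 | 330 275 353 | 336 275 353 | 342 274 353 | 348 272 353 | 354 270 353 | 360 273 350 | 
rows 274.5 353.5
0.0465 bottom [0.0027 0.0008 0.1935] rim [0.0039 0.0007 0.1215] lean(tool+x) 0.9671304234960788 mid(face origin mid thickness) [-0.0007  0.0008  0.1574]
0.0485 bottom [0.0018 0.0008 0.1955] rim [0.0025 0.0007 0.1235] lean(tool+x) 0.512442609525783 mid(face origin mid thickness) [-0.0018  0.0008  0.1595]
0.0505 bottom [0.001  0.0008 0.1975] rim [0.0011 0.0007 0.1255] lean(tool+x) 0.055221718933097456 mid(face origin mid thickness) [-0.003   0.0008  0.1615]
rimflat [array([-0.0008, -0.0121,  0.1255]), array([-0.0008,  0.0133,  0.1255])]
bot [array([ 0.0001, -0.0175,  0.1975]), array([0.0001, 0.018 , 0.1975])]
```

The lean in the grip is only about 0.5°, and the sherd's middle in the tool frame is (−0.002, 0.001, 0.1595). Now I'll fit the lens ring and barrel in the first scene and side images.

```bash
python3 - <<'E'
import cv2,numpy as np
for n,(x,y,w,h) in(("scene",(152,182,36,36)),("side",(335,148,30,30))):
    im=cv2.imread(f"pics/{n}0.png").max(2)
    print(n,x);
    for v in range(y,y+h):print(v,' '.join('%2d'%(k//5) for k in im[v,x:x+w]))
E
```

```text
scene 152
182  4  5  6 17 31 31 31 31 31 31 31 31 31 31 31 31 31 31 31 31 31 31 31 31 31 31 31 30 24 20 11  4  5  5  4  4
183 13 10  7 15 30 31 31 31 31 31 31 31 31 31 31 31 31 31 31 31 31 31 31 31 31 30 24 20 11  4  5  4  4  4  3  3
184 16 14 13 16 24 26 29 29 31 31 31 31 31 31 31 31 31 31 31 32 31 31 31 30 24 21 11  4  4  5  6  9 11  4  3  3
185 13 11 12 15 16 18 21 22 25 26 29 29 31 31 31 31 31 31 31 31 31 31 30 23 11  7  4  4  6 10 15 16 16  4  3  4
186 10  5  7  9 10 11 12 15 16 18 21 22 25 26 29 31 31 31 31 31 30 24 20 11  4  4  6 10 13 17 19 18 17  4  4  4
187 11  5  5  5  5  4  7  9  9 11 12 15 16 18 22 24 27 31 30 24 20 11  4  5  4  6 10 16 17 18 19 18 17  6  4  4
188 14 11 10  5  5  5  4  5  5  5  7  9 10 13 16 16 20 24 20 11  6 12 19 18 16 15 16 18 18 19 18 19 17  9  4  4
189 16 15 15 13 13 11 10  6  5  5  5  5  5 10 16 16 15 12  5  5  9 17 21 28 27 26 21 19 19 19 19 19 17 10  4  4
190 16 16 16 16 16 15 15 14 13 11  9  6  5  9 16 16 15  8  5  7 14 18 21 30 33 31 27 18 18 18 18 18 18 12  4  4
191 18 17 16 16 16 16 16 16 16 15 14 14 13 14 16 16 15 10  5 11 17 18 21 31 35 34 
[... 5070 characters left out ...]
 11 10  8  8  9 10 12 10 11 10 12 10 12 10
171 24 24 26 25 23 17 16 18 18 16 12  9  8  9 11 10  8 10 10 10 11 10 10 12 11 11 11 10 11 11
172 24 24 26 26 22 18 16 20 21 21 20 16 12 10  9  9 10 11 11 11 11 11 10 11 11 11 11 11 11 10
173 24 24 26 25 21 17 17 21 24 25 22 21 16 13 10 11 10 11 11 10 10 10 11 11 11 11 11 11 11 11
174 24 25 26 26 22 18 16 21 22 21 19 14 13 11 10 10 11 11 10 11 10 10 11 11 11 10 10 11 10 11
175 24 24 26 25 22 17 15 18 18 15 12 11 12 10 11 12 11 11 10 10 12 11 10 11 10 11 11 11 10 11
176 23 24 26 24 21 17 14 12 12 11 10 11 10 10 10 10 12 11 11 11 10 11 11 10 11 11 10 10 13 15
177 23 24 26 25 22 16 13 11 10  9 10 10 10 11 10 11 10 10 10 11 10 11 11 10 11 11 13 17 22 28
```

```bash
python3 - <<'E'
from h import *
L=lambda n:(np.load(n+"0.npz")["K"],np.load(n+"0.npz")["W"])
S,D=L("scene"),L("side")
ring,res=tri((*S,(175.1,201.7)),(*D,(349.7,164.3)));print("ring",ring,res)
for az in(150,153,156):
    a=np.radians(az);look=np.array([np.cos(a)*np.cos(.44),np.sin(a)*np.cos(.44),-np.sin(.44)])
    for p in(0,12): print(az,p,proj(*S,ring+look*p/1e3),proj(*D,ring+look*p/1e3))
sc=cv2.imread("pics/scene0.png").max(2);sd=cv2.imread("pics/side0.png").max(2)
for v in(175,185,230,250,270):print("scene",v,100+max(0,(v-175)//5),list(sc[v,100+max(0,(v-175)//5):132+max(0,(v-175)//5)]//5))
for v in(125,130,135,195,205):print("side",v,330,list(sd[v,328:356]//5))
for z in(.1,.25,.35):print(z,proj(*S,[.8212,-.3703,z]),proj(*D,[.8212,-.3703,z]))
E
```

```text
ring [ 0.7182 -0.3092  0.2552] [0.0024 0.0024]
150 0 [174.6406 200.7985] [349.4346 164.9957]
150 12 [179.474  201.9518] [350.3843 167.788 ]
153 0 [174.6406 200.7985] [349.4346 164.9957]
153 12 [179.4402 201.8538] [350.5464 167.7677]
156 0 [174.6406 200.7985] [349.4346 164.9957]
156 12 [179.394  201.7581] [350.7053 167.7437]
scene 175 100 [np.uint8(33), np.uint8(32), np.uint8(32), np.uint8(33), np.uint8(33), np.uint8(33), np.uint8(32), np.uint8(32), np.uint8(32), np.uint8(29), np.uint8(17), np.uint8(20), np.uint8(22), np.uint8(23), np.uint8(24), np.uint8(24), np.uint8(24), np.uint8(23), np.uint8(21), np.uint8(25), np.uint8(33), np.uint8(33), np.uint8(33), np.uint8(33), np.uint8(32), np.uint8(32), np.uint8(32), np.uint8(32), np.uint8(33), np.uint8(32), np.uint8(32), np.uint8(32)]
scene 185 102 [np.uint8(32), np.uint8(32), np.uint8(32), np.uint8(32), np.uint8(32), np.uint8(32), np.uint8(33), np.uint8(32), np.uint8(32), np.uint8(31), np.uint8(19), np.uint8(19), np.uint8(21), np.uint8(23), np.uint8(24), np.uint8(24), np.uint8(24), np.uint8(23), np.uint8(22), np.uint8(25), np.uint8(32), np
[... 2994 characters left out ...]
np.uint8(40), np.uint8(39), np.uint8(40), np.uint8(40), np.uint8(40), np.uint8(39), np.uint8(40), np.uint8(40), np.uint8(40), np.uint8(40), np.uint8(39), np.uint8(39)]
side 205 330 [np.uint8(11), np.uint8(11), np.uint8(10), np.uint8(11), np.uint8(10), np.uint8(11), np.uint8(13), np.uint8(19), np.uint8(24), np.uint8(25), np.uint8(21), np.uint8(17), np.uint8(12), np.uint8(10), np.uint8(10), np.uint8(10), np.uint8(8), np.uint8(6), np.uint8(6), np.uint8(5), np.uint8(4), np.uint8(5), np.uint8(5), np.uint8(10), np.uint8(20), np.uint8(23), np.uint8(22), np.uint8(18)]
0.1 [135.7662 262.6209] [337.8859 189.6458]
0.25 [123.5703 210.4971] [339.2253 152.1136]
0.35 [114.5091 171.7706] [340.2002 124.7938]
```

```bash
python3 - <<'E'
from h import *
from scipy.optimize import least_squares
L=lambda n:(np.load(n+"0.npz")["K"],np.load(n+"0.npz")["W"])
S,D=L("scene"),L("side")
lens,res=tri((*S,(179.5,202.2)),(*D,(350.6,167.4)));print("lens",lens,res,proj(*S,lens),proj(*D,lens))
for name,obs in(("all",[(S,114.6,175),(S,116.6,185),(S,127.2,230),(S,136.2,270),(D,341,125),(D,340.8,135),(D,337.3,205)]),("up",[(S,114.6,175),(S,116.6,185),(S,127.2,230),(D,341,125),(D,340.8,135)])):
    def f(p):
        r=[]
        for C,u,v in obs:
            zz=least_squares(lambda z:proj(*C,[p[0],p[1],z[0]])[1]-v,[.2]).x[0]; r.append(proj(*C,[p[0],p[1],zz])[0]-u)
        return r
    q=least_squares(f,[.82,-.37],diff_step=1e-4);p=q.x
    d=lens[:2]-p;print(name,p,q.fun,np.linalg.norm(d),np.degrees(np.arctan2(d[1],d[0])))
E
```

```text
lens [ 0.7088 -0.3043  0.2503] [0.001 0.001] [179.311  201.8316] [350.4896 167.6868]
all [ 0.8217 -0.374 ] [-0.3446  0.0066 -0.0127  0.3923 -0.1862 -0.3511  0.5945] 0.1326865015912456 148.29987860770083
up [ 0.8211 -0.3747] [-0.2221  0.1278  0.1021  0.0837 -0.0848] 0.13252155860810233 147.9060897535973
```

```bash
cat >> h.py <<'E'
def goal(lens,az,back=0.,th=.009,mid=(-.0018,.0008,.1595)):
    Rl=R.from_euler('z',az-np.pi)*R.from_euler('y',-.44)
    zs=np.array([np.sin(th),0,-np.cos(th)]);xs=np.array([-np.cos(th),0,-np.sin(th)])
    Rs=R.from_matrix(np.c_[xs,np.cross(zs,xs),zs]);Rt=Rl*Rs.inv()
    f=np.asarray(lens)-Rl.as_matrix()[:,0]*(.13+back)
    return f-Rt.apply(mid),Rt,f,Rl
E
python3 - <<'E'
from h import *
L=lambda n:(np.load(n+"0.npz")["K"],np.load(n+"0.npz")["W"])
S=L("scene")
c=[onz(*S,q,.012)[:2] for q in((115.5,311),(168,303),(164,274.5),(116,282.5))]
for i in range(4):
    e=c[(i+1)%4]-c[i];print(c[i],np.linalg.norm(e),np.degrees(np.arctan2(e[1],e[0])))
p,Rt,f,Rl=goal([.7088,-.3043,.2503],np.radians(148));print("tcp",p,"focus",f)
print(rel(p,Rt));p2,_,_,_=goal([.7088,-.3043,.2503],np.radians(148),.10);print("pre",p2,rel(p2+[0,0,.03],Rt))
# call-1: way pose
print("way",rel([.50,-.02,.36],down(-.39)))
E
```

```text
[ 0.9124 -0.3477] 0.12672536227593467 144.11818530722275
[ 0.8097 -0.2735] 0.13204187549632804 -121.00765777885096
[ 0.7417 -0.3866] 0.1252722164621829 -33.1479600551222
[ 0.8466 -0.4551] 0.12595748160843548 58.500033314746055
tcp [ 0.5507 -0.2065  0.3391] focus [ 0.6091 -0.242   0.1949]
[ 0.0396 -1.0499  0.0014  0.273  -0.8348  1.2665]
pre [ 0.474  -0.1585  0.2965] [ 0.1844 -0.9413  0.0268  0.273  -0.8348  1.2665]
way [ 0.1094 -0.6698 -0.0408 -0.0038 -0.0031  0.9487]
```

Foot edges average about 147°, agreeing with 148° from post to lens. Travelling to the waypoint while yawing.

Request:
play_rows([
  [[0.005,-0.03,-0.01,0,0,0.04],[0.015,-0.08,-0.02,0,0,0.11],[0.025,-0.14,-0.03,0,0,0.2],[0.035,-0.2,-0.04,0,0,0.29],[0.045,-0.26,-0.04,0,0,0.38],[0.055,-0.32,-0.04,0,0,0.47],[0.065,-0.38,-0.04,0,0,0.56],[0.075,-0.44,-0.04,0,0,0.65],[0.085,-0.5,-0.04,0,0,0.74],[0.095,-0.56,-0.04,0,0,0.82],[0.1,-0.61,-0.04,0,0,0.89],[0.11,-0.65,-0.04,0,0,0.93],[0.11,-0.67,-0.04,0,0,0.95],[0.11,-0.67,-0.04,0,0,0.95],[0.11,-0.67,-0.04,0,0,0.95]],
])

```text
clock: 14.62
tool_pos: [0.4999, -0.0196, 0.3602]
eef_rot: [0.194, 0.981, 0.0, 0.0]
contact_force: [-0.1, 0.9, 0.2]
opening: 0.522
finger_force: 25.0
```

```bash
python3 - <<'E'
from h import *
s=get_state();print(s["tool_pos"],s["q"],s["opening"])
p,Rt,f,Rl=goal([.7088,-.3043,.2503],np.radians(148),.08);print(rel(p+[0,0,.03],Rt))
E
```

```text
[ 0.4999 -0.0196  0.3602] [ 0.2403  0.6268 -0.4675  1.9749  0.4551  0.6432  0.6585] 0.5216604325079189
[-0.0937 -0.2827  0.0502  0.0736 -0.8603  0.3289]
```

Request:
play_rows([
  [[-0.01,-0.03,0.005,0.01,-0.08,0.03],[-0.02,-0.06,0.01,0.015,-0.18,0.07],[-0.03,-0.09,0.015,0.02,-0.28,0.11],[-0.04,-0.12,0.02,0.03,-0.38,0.15],[-0.05,-0.15,0.025,0.04,-0.48,0.19],[-0.06,-0.18,0.03,0.05,-0.58,0.23],[-0.07,-0.21,0.035,0.06,-0.68,0.26],[-0.08,-0.24,0.04,0.065,-0.77,0.3],[-0.09,-0.27,0.047,0.07,-0.84,0.32],[-0.094,-0.283,0.05,0.074,-0.86,0.329],[-0.094,-0.283,0.05,0.074,-0.86,0.329],[-0.094,-0.283,0.05,0.074,-0.86,0.329]],
])

```text
clock: 15.62
tool_pos: [0.4899, -0.1645, 0.3348]
eef_rot: [0.267, 0.941, -0.059, 0.202]
contact_force: [-0.5, -0.1, -1.2]
opening: 0.517
finger_force: 25.0
```

```bash
python3 - <<'E'
from h import *
s=get_state();print(s["tool_pos"],s["q"],s["opening"])
p,Rt,f,Rl=goal([.7088,-.3043,.2503],np.radians(148),0);print(rel(p,Rt))
E
```

```text
[ 0.4899 -0.1645  0.3348] [ 0.223   0.6247 -0.053   2.1571  1.7744  0.1851 -0.5364] 0.5167293243111399
[-0.1382 -0.0076  0.0528 -0.0006 -0.0156  0.0128]
```

Request:
play_rows([
  [[-0.012,0,0.004,0,0,0],[-0.026,-0.001,0.01,0,-0.002,0.001],[-0.04,-0.002,0.016,0,-0.004,0.003],[-0.056,-0.003,0.022,0,-0.006,0.005],[-0.072,-0.004,0.028,0,-0.008,0.007],[-0.088,-0.005,0.034,0,-0.01,0.009],[-0.104,-0.006,0.04,0,-0.012,0.01],[-0.118,-0.007,0.046,0,-0.014,0.012],[-0.13,-0.007,0.05,0,-0.016,0.013],[-0.138,-0.008,0.053,0,-0.016,0.013],[-0.138,-0.008,0.053,0,-0.016,0.013],[-0.138,-0.008,0.053,0,-0.016,0.013],[-0.138,-0.008,0.053,0,-0.016,0.013]],
])

```text
clock: 16.7
tool_pos: [0.5493, -0.2085, 0.339]
eef_rot: [0.271, 0.939, -0.06, 0.205]
contact_force: [-0.1, -0.4, -0.2]
opening: 0.517
finger_force: 25.0
```

```bash
python3 - <<'E'
from h import *
s=get_state();print(s["tool_pos"],s["q"],s["opening"],s["contact_force"])
p,Rt,f,Rl=goal([.7088,-.3043,.2503],np.radians(148),0);print(rel(p,Rt))
T=R.from_quat(s["eef_rot"]);mid=np.array(s["tool_pos"])+T.apply([-.0018,.0008,.1595]);x=-T.as_matrix()[:,0];y=T.as_matrix()[:,1];z=-T.as_matrix()[:,2]
for n in("scene","side"):
    im,K,W=cam(n);cv2.imwrite(f"pics/{n}7.png",im)
    for k,q in(("rimL",mid+.036*z-.013*y+.004*x),("rimR",mid+.036*z+.013*y+.004*x),("botL",mid-.036*z-.013*y+.004*x),("botR",mid-.036*z+.013*y+.004*x),("botLb",mid-.036*z-.013*y-.004*x),("botRb",mid-.036*z+.013*y-.004*x)):print(n,k,proj(K,W,q))
    q=proj(K,W,mid).astype(int)
    tan=cv2.inRange(cv2.cvtColor(im,cv2.COLOR_BGR2HSV),(5,50,60),(30,255,255))
    for v in range(q[1]-18,q[1]+20):print(v,q[0]-28,''.join('T' if tan[v,u] else ('#' if im[v,u].max()<45 else '.') for u in range(q[0]-28,q[0]+28)))
im,K,W=cam("wrist");tan=cv2.inRange(cv2.cvtColor(im,cv2.COLOR_BGR2HSV),(5,50,60),(30,255,255))
for u in(288,306,318,330,342,354):
    v=np.where(tan[250:365,u])[0]+250;print(u,v.min(),v.max(),end=' | ')
E
```

```text
[ 0.5493 -0.2085  0.339 ] [ 0.3301  0.6777 -0.1319  1.9542  1.1432  0.2369  0.1661] 0.517161640565595 [-0.114  -0.4024 -0.2165]
[-0.0002  0.005  -0.     -0.0072 -0.0017 -0.0051]
scene rimL [231.3866 199.1511]
scene rimR [233.0846 203.5812]
scene botL [222.3342 223.038 ]
scene botR [223.8491 227.7688]
scene botLb [225.2274 223.7125]
scene botRb [226.7854 228.4411]
195 201 #################...........###.T#####################..
196 201 ######################.....####T.####################..#
197 201 ###############################T########################
198 201 ###############################.########################
199 201 ########################################################
200 201 ########################################################
201 201 ###################################.####################
202 201 #######################..#########....##################
203 201 ######################...##########...##################
204 201 ####################.....###########.###################
205 201 ###################.....################################
206 201 ###########
[... 3771 characters left out ...]
...............................
210 332 ........................................................
211 332 ........................................................
212 332 ........................................................
213 332 ........................................................
214 332 ........................................................
215 332 ........................................................
216 332 ........................................................
217 332 ......................####..............................
218 332 ..............#.#########...............................
288 271 352 | 306 275 351 | 318 275 351 | 330 275 352 | 342 274 350 | 354 270 351 |
```

The sherd projects within about 1 px of where kinematics put it in both cameras. I'll apply that small bias to the lens estimate and make one fine correction.

```bash
python3 - <<'E'
from h import *
L=lambda n:(np.load(n+"0.npz")["K"],np.load(n+"0.npz")["W"])
lens,r=tri((*L("scene"),(179.1,202.2)),(*L("side"),(350.4,167.4)));print(lens,r)
p,Rt,f,Rl=goal(lens,np.radians(147.8),th=.005);print(rel(p,Rt),f)
E
```

```text
[ 0.7097 -0.3045  0.2502] [0.0007 0.0007]
[-0.      0.0078  0.0009 -0.0054 -0.0089  0.0004] [ 0.6102 -0.2418  0.1949]
```

Request:
play_rows([
  [[0,0.003,0,-0.002,-0.004,0],[0,0.006,0.001,-0.004,-0.008,0],[0,0.007,0.001,-0.005,-0.009,0],[0,0.007,0.001,-0.005,-0.009,0],[0,0.007,0.001,-0.005,-0.009,0],[0,0.007,0.001,-0.005,-0.009,0]],
])

```text
clock: 17.35
tool_pos: [0.5514, -0.2067, 0.3388]
eef_rot: [0.271, 0.938, -0.06, 0.207]
contact_force: [0.2, -0.2, -1.1]
opening: 0.522
finger_force: 25.0
```

```bash
python3 - <<'E'
from h import *
s=get_state();p,Rt,f,Rl=goal([.7097,-.3045,.2502],np.radians(147.8),th=.005);print(rel(p,Rt),s["qd"],s["finger_force"],s["opening"])
# tray check: blue + other two sherds still seen in side view, against the picture when home
a=cv2.imread("pics/side4.png");b,K,W=cam("side");c,K2,W2=cam("scene");d=cv2.imread("pics/scene4.png")
for n,im in(("side",b),("scene",c),("side4",a),("scene4",d)):
    h=cv2.cvtColor(im,cv2.COLOR_BGR2HSV);x0=185 if "side" in n else 330
    for k,lo,hi in(("blue",(105,120,50),(125,255,255)),("red",(3,130,60),(11,255,255))):
        m=cv2.inRange(h,lo,hi)[265:385,x0:x0+160];v,u=np.where(m);print(n,k,m.sum()//255,u.min()+x0,u.max()+x0,v.min()+265,v.max()+265)
E
```

```text
[ 0.0007  0.0016 -0.0003 -0.0011  0.0008 -0.0011] [ 0.0006  0.002   0.0003 -0.0004 -0.0011 -0.0032  0.0005] 24.999940472189337 0.5224068936125011
side blue 1552 212 318 284 362
side red 376 193 287 265 354
scene blue 1500 330 456 289 362
scene red 518 362 410 298 333
side4 blue 1293 212 319 287 362
side4 red 364 195 283 265 350
scene4 blue 1197 330 456 291 361
scene4 red 507 363 410 299 333
```

```bash
python3 -c "
from plant import *
print(finish_job())"
```

```text
the job is handed in; nothing more can be done
None
```

I handed the job in at about 17 s on the robot's clock, and the judge gave no verdict. The tray is home against the stop with the other two sherds standing in it. The gripper is holding the banded sherd, face square to the lens and rim up, within about 1 mm of my estimate of the focus point; that estimate is only good to a few mm and about 1° because the lens was small in the pictures.

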